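# Load the dry-block warmer and latch its push-push lid

## Task

Free the warmer's sprung lid by gently pressing it once near its front edge so that it swings open, set the rectangular aluminium block fully home in the well (lower it in, do not drop it), then swing the lid down and press it gently until it latches and stays shut by itself. Press the lid lightly, feeling for the latch: it is thin plastic. Leave the other things on the bench where they are.

Things in the scene. Friction and masses are not known exactly. Their poses are not given: they have to be found in the camera images.
- warmer: Blue-grey bench instrument, fixed, 208 mm (x) by 150 mm (y), with a flat deck 70 mm above the bench; the front 34 mm is a lower step, 56 mm high, with the display. Origin on the bench under the centre of the well. -x is its front (display), z up.
- well (a point): Centre of the mouth of the rectangular well in the warmer's deck (70 mm above the bench, covered by the lid at the start); axes as the warmer's. The well is 60 mm (x) by 40 mm (y), 28 mm deep, with a 3 mm chamfer.
- lid_hinge (a point): Middle of the lid's hinge axis, which runs along the warmer's y at deck height, 75 mm behind (+x of) the centre of the well. Axes as the warmer's. A spring (about 1 N at the front edge) and a damper swing the freed lid fully open in 2 to 3 s; it stays shut only when latched.
- lid (a joint): Lid angle, rad: 0 to 0.02 latched, grows as it opens, 1.6 fully open (upright). Pressing it from latched 4 to 5 mm down at lid_press (about 6 N) and letting go frees it; pressing it from open down to that same depth (1 to 4 N over the last 25 mm, then 6 to 10 N) and letting go latches it.
- latch (a point): The dark latch slot in the deck, 63 mm in front of the centre of the well. 5.3 mm below the latched height of the lid a rubber stop begins (10 N per mm). How high latch and stop sit, and so the depth at which the lid trips, differs by up to 2.5 mm from start to start: feel for the stop. 9 to 14 N is right; more than 25 N on the lid breaks it.
- lid_press (a point): Where to press: middle of a grey pad (22 by 60 mm) on the lid's top face, 15 mm behind its front edge, 135 mm in front of the hinge axis. Turns with the lid; x to the hinge, z out of the top face. The lid is a light grey hood, open below, 150 mm (x) by 136 mm (y) by 40 mm high, walls 4 mm; shut, its underside is level with the hinge axis, its top face 40 mm above.
- lid_edge (a point): Middle of the lid's front edge, on its top face, 150 mm from the hinge. Turns with the lid like lid_press. With the lid open this edge is uppermost, 150 mm above the hinge axis, and the top face is upright, 40 mm behind (+x of) the axis and facing away from the front: to shut it, push that face from behind and follow it down. A steel latch tongue, 18 mm wide, sticks 29 mm out below the front wall.
- block_mid (a point): The block to load: aluminium, rectangular, 56 mm (x) by 36 mm (y) by 32 mm high, dark tube holes, on top a rectangular lifting grip 20 mm (x) by 14 mm (y), 24 mm high; about 0.2 kg, upright on the bench. This point: on its axis, 28 mm above its underside (half of 56 mm). Fully home in the well, this point lies at the point well and its x is along the warmer's x, either way round.
- round_insert: Bystander: round aluminium insert, 46 mm across, 32 mm high plus a 24 mm stud. Origin at the centre of its underside.
- square_insert: Bystander: square aluminium insert, 36 by 36 mm, 32 mm high plus a 24 mm round stud. Origin at the centre of its underside.
- wash_bottle: Bystander: white bottle with a thin spout, 58 mm across, 160 mm high. Origin at the centre of its underside.
- beaker: Bystander: white open cup, 72 mm across, 62 mm high. Origin at the centre of its underside.
- marker: Bystander: pen lying on the bench, 127 mm long, 12 mm thick. Origin under its middle.
Things that resemble listed ones, but are neither listed nor needed, are in the scene too. What is shaped like the part that bears block_mid but purple is not meant.

How it is judged:
By the outcome, as a careful person would: the job done as asked, in the order asked, and still so for the second after the job is handed in, with the robot touching nothing.
It also fails if it takes over 72 s, if anything falls off the work surface, if the arm or the gripper's body presses on something with over 40 N, if the wrist force passes 120 N, or if a joint passes its speed limit or range.

## Robot

A 6-joint arm with a two-finger parallel gripper is mounted at the origin on the work surface. World frame = base frame: x ahead of the robot, y to its left, z up, the work surface at z = 0. Lengths are in m, angles in rad, forces in N, time in s.
With the tool pointing down it reaches from about 0.3 to 0.875 m from the base axis. Payload 6.4 kg.
Tool frame: the origin (TCP) lies on the mounting face of the last link; the fingertips stand 173 mm ahead of it and the grasp point (between the pads) lies 155 mm ahead of it (ctrl.tip_reach is the distance from the TCP to the fingertips, in m); z points along the fingers, y is the line along which they close (so a half turn about z gives the same grasp; the last joint's range is limited). The gripper opens to 85 mm and grips with 20 to 120 N. Pads are 22 mm wide; open, the fingers measure 114 mm over their backs; the gripper's body (76 mm by 85 mm) begins 54 mm behind the grasp point. The pads swing forward as they close: fully open they stand 13 mm farther back than shut.
Start: joints at [-1.44, 0.181, 1.607, -0, 1.354, -0.206], TCP at [0.19, -0.543, 0.405] pointing down, gripper open.
Joint ranges: [-2.99, 2.99], [-0.89, 2.07], [0.3, 2.58], [-1.14, 4.28], [0, 2.63], [-3.12, 3.12]. Speed limits (rad/s): [2.57, 2.57, 3.01, 3.14, 3.14, 3.14].

## Interface

Orientations are given as a unit quaternion [w, x, y, z].
In Python, from bench import ctrl gives the robot as it stands.
- The arm moves only by the shell command python3 -m pendant 'ROWS'. ROWS is JSON, a list that holds one entry, the list of rows, each a list of 7 numbers: the opening, from 0 (shut) to 1 (fully open), then the shift along the tool's x, y, z in mm, then the turn, a rotation vector about the tool's x, y, z in rad. A call has 1 to 5 rows; each row is the pose to reach, as a shift and turn from the pose commanded when the call began, along the tool's axes at that moment; what a row does not reach only later rows make up. A row lasts 1/12 s, in which the tool goes at most 41.7 mm and 7.16 degrees, less where a joint would pass 70% of its speed; a pose out of reach is approached as far as the arm can. A call with a gripper value outside its range is refused whole. The fingers move at their own pace and stop on an object; the grip force is fixed at half the most. Time passes only in rows, so rows that repeat a pose let the fingers close. It gives the time, the measured TCP pose, the force, the opening and the grip force at its end, in the units of the state.
- ctrl.get_obs(): the state, without advancing time (a new reading comes with each control period).
- ctrl.camera(name): name is "scene" or "top" or "wrist"; returns the picture (384x512x3 uint8, red, green, blue); there is no depth.
- ctrl.camera_params(name): a dict with "mtx" (3x3 intrinsics, pixels), "world_from_camera" (4x4, takes a point from camera to world coordinates); the wrist camera has in their place "tool_from_camera" (4x4, takes a point from camera to tool coordinates, whose origin is the TCP and whose axes are the flange's). Camera axes: x right, y down, z forward; pixel columns grow to the right and rows downward; lengths in m; the calibration is good to about 2 mm. A picture is of the moment at which its call begins: read the wrist's pose just before it. camera_params takes no time and is no camera call.
- ctrl.hand_in(): hands the job in; it is judged then, once.
Trained networks look in the newest picture that a camera, given by its name, has taken for a name from the list of things; names that differ only in an ending like _2 or _b are one class to them, and where a whole thing is asked for, a point or a joint stands for the part that bears it (a point fixed in the world has none). Each returns a list of dicts, best first, with "confidence" (0 to 1); they miss things now and then, are a little off and sometimes report something else, mostly with a low value. They report only what shows in the picture. A call takes as long as a camera call. They do not tell look-alikes from the thing itself.
- ctrl.boxes_of(camera, name): "point" ([column, row] as shares, 0 to 1, of the picture: columns of its width, rows of its height, amid what is visible of it).
The state is a dict: "time_s": time; "q": joint angles; "dq": joint speeds; "joint_efforts": joint torques, N m; "eef_pos": TCP position; "eef_rot": TCP orientation; "wrist_force": force on the tool from outside, world axes, zero at the start; "torque": the same for the moment, N m; "opening": opening from 0.0 (shut) to 1.0 (fully open); "grasp_force": force on a finger pad.
Only numpy, scipy, OpenCV 4.12 (cv2) and the standard library are available. Lean on these libraries where they do the work, as an engineer would, in place of code of your own. Each camera call takes 0.05 s, during which the arm holds its last target. There are 200 camera calls.

## Working session

There is one attempt and no reset: what is moved stays moved. The work goes in short steps, Python scripts to look and compute and a shell command to move; the robot and the scene stay as the last step left them, time stands still between calls to the robot, and variables do not carry over. Pictures are saved under pics/ and viewed, at most 10 in all, crops included, and the job is handed in when it is done.

```bash
mkdir -p pics; ls; python3 - <<'E'
from bench import ctrl
import cv2,numpy as np
o=ctrl.get_obs();print(o['time_s'],o['eef_pos'],o['eef_rot'],o['wrist_force'],o['opening'])
for c in ["scene","top"]:
    im=ctrl.camera(c);cv2.imwrite(f'pics/{c}0.png',im[:,:,::-1])
    p=ctrl.camera_params(c);print(c,np.round(p['mtx'],1).tolist(),np.round(p['world_from_camera'],3).tolist())
    for n in ["warmer","lid","block_mid","lid_press","round_insert","square_insert","wash_bottle","beaker","marker","latch"]:
        try:r=ctrl.boxes_of(c,n)
        except Exception as e: print(n,e);continue
        print(n,[(round(d['point'][0]*512),round(d['point'][1]*384),round(d['confidence'],2)) for d in r])
p=ctrl.camera_params("wrist");print(p)
a=cv2.imread('pics/scene0.png');b=cv2.imread('pics/top0.png')
cv2.imwrite('pics/both.png',np.vstack([a,b])[:, :])
E
```

```text
pics
0.0 [ 0.18997972 -0.54244004  0.40377042] [-8.89102685e-04  9.85859475e-01  1.67571788e-01  3.25514014e-05] [0.04448966 0.44633733 0.82038911] 1.0034312110913441
scene [[384.4, 0.0, 262.6], [0.0, 384.4, 193.6], [0.0, 0.0, 1.0]] [[0.54, 0.447, -0.714, 1.137], [0.842, -0.285, 0.459, -0.472], [0.002, -0.848, -0.53, 0.561], [0.0, 0.0, 0.0, 1.0]]
warmer [(337, 181, 0.94), (101, 239, 0.65)]
lid [(338, 163, 0.77), (325, 248, 0.61)]
block_mid [(179, 357, 0.98), (194, 303, 0.89), (199, 265, 0.79), (204, 210, 0.66)]
lid_press [(336, 163, 0.75)]
round_insert [(243, 228, 0.83)]
square_insert [(178, 233, 0.83)]
wash_bottle [(256, 280, 0.7), (102, 238, 0.49)]
beaker [(329, 246, 0.79), (336, 165, 0.56)]
marker [(105, 237, 0.75)]
latch [(338, 180, 0.68)]
top [[496.3, 0.0, 255.2], [0.0, 496.3, 190.0], [0.0, 0.0, 1.0]] [[0.017, -0.995, 0.102, 0.397], [-1.0, -0.017, 0.002, -0.103], [0.0, -0.102, -0.995, 1.489], [0.0, 0.0, 0.0, 1.0]]
warmer [(159, 208, 0.98)]
lid [(158, 206, 0.64)]
block_mid [(278, 241, 0.61), (346, 129, 0.51), (308, 185, 0.49)]
lid_press [(162, 203, 0.8)]
round_insert [(262, 204, 0.66)]
square_insert [(310, 224, 0.56)]
wash_bottle [(292, 138, 0.89)]
beaker [(228, 141, 0.63)]
marker [(293, 136, 0.72), (355, 252, 0.64)]
latch [(160, 210, 0.73)]
{'mtx': array([[270.38319374,   0.        , 258.95833184],
       [  0.        , 270.38319374, 192.69491378],
       [  0.        ,   0.        ,   1.        ]]), 'tool_from_camera': array([[-5.58654185e-04, -9.47139877e-01, -3.20820418e-01,
         8.25562382e-02],
       [ 9.99998979e-01, -9.51040729e-04,  1.06637535e-03,
        -8.00079864e-04],
       [-1.31511990e-03, -3.20819495e-01,  9.47139442e-01,
         2.99850145e-02],
       [ 0.00000000e+00,  0.00000000e+00,  0.00000000e+00,
         1.00000000e+00]])}
```

```bash
python3 - <<'E'
import cv2
b=cv2.imread('pics/top0.png')
cv2.imwrite('pics/topc.png',cv2.resize(b[90:290,90:390],None,fx=2.66,fy=2.66,interpolation=cv2.INTER_CUBIC))
E
```

```text
(no output)
```

View pics/scene0.png

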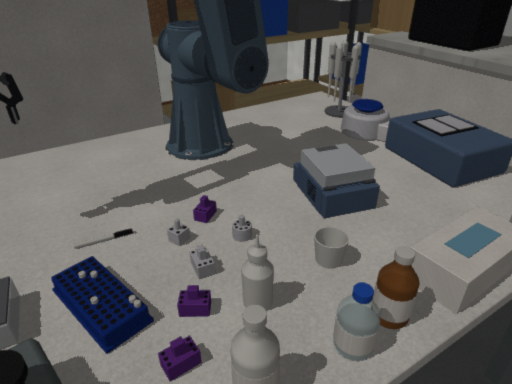

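View pics/topc.png

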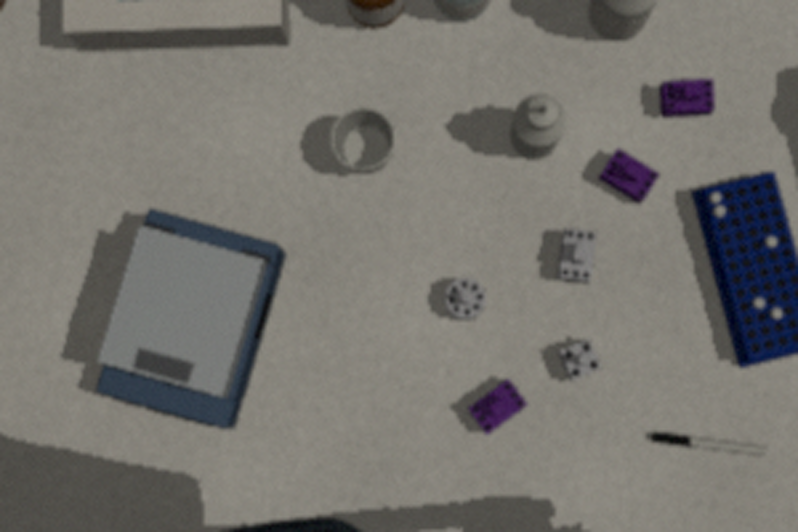

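The scene picture shows the real aluminium block at (203,262). Look-alikes are the purple blocks at (205,208), (194,302) and (180,356), the square insert at (178,233) and the round insert at (242,228). The warmer is at (335,180). In the top crop, the block is at topc (575,255), i.e. top pixel (306,186), and the lid's grey pad is at topc (163,365), so the front faces the robot.

```bash
cat > h.py <<'E'
from bench import ctrl
import numpy as np,cv2
from scipy.spatial.transform import Rotation as R
def pose():
    o=ctrl.get_obs();q=o['eef_rot'];T=np.eye(4);T[:3,:3]=R.from_quat([q[1],q[2],q[3],q[0]]).as_matrix();T[:3,3]=o['eef_pos'];return T,o
def wcam(c):
    p=ctrl.camera_params(c)
    return p['mtx'],(p['world_from_camera'] if c!='wrist' else pose()[0]@p['tool_from_camera'])
def pix2w(c,uv,z,W=None):
    m,w=wcam(c); w=w if W is None else W
    d=w[:3,:3]@np.linalg.solve(m,[uv[0],uv[1],1.]);return w[:3,3]+d*(z-w[2,3])/d[2]
def proj(c,P,W=None):
    m,w=wcam(c); w=w if W is None else W
    p=(np.asarray(P)-w[:3,3])@w[:3,:3]@m.T;return p[...,:2]/p[...,2:]
def down(yaw): # tool down, tool x at world yaw
    c,s=np.cos(yaw),np.sin(yaw);return np.array([[c,s,0],[s,-c,0],[0,0,-1]])
def go(tcp,Rt):  # print shift/turn to reach pose
    T,o=pose();print('shift mm',np.round(T[:3,:3].T@(np.array(tcp)-T[:3,3])*1000,1),'turn',np.round(R.from_matrix(T[:3,:3].T@Rt).as_rotvec(),3))
E
python3 - <<'E'
from h import *
f=lambda x,y:(90+x/2.66,90+y/2.66)
L=[pix2w('top',f(*p),.11) for p in [(143,226),(267,262),(222,397),(99,362)]]
print(np.round(L,3)); print([np.linalg.norm(L[i]-L[(i+1)%4]).round(3) for i in range(4)])
print('pad',pix2w('top',f(163,365),.11))
yaw=np.arctan2(*( (L[0]-L[3])+(L[1]-L[2]))[1::-1]);print('warmer yaw',yaw)
ex=np.array([np.cos(yaw),np.sin(yaw),0]);print('pad ctr rel to lid ctr',(pix2w('top',f(163,365),.11)-np.mean(L,0))@ex)
well=np.mean(L,0);print('well~',well)
B=pix2w('top',f(575,255),.035);print('block',B)
# scene cross-check of block top at (203,262)
print(pix2w('scene',(203,264),.03))
# observe pose: over block, wrist view
go([B[0]-.10,B[1],.30],down(0))
E
```

```text
[[0.576 0.212 0.11 ]
 [0.54  0.081 0.11 ]
 [0.398 0.123 0.11 ]
 [0.432 0.252 0.11 ]]
[np.float64(0.137), np.float64(0.148), np.float64(0.134), np.float64(0.149)]
pad [0.4299201  0.18562174 0.11      ]
warmer yaw -0.2817032394666512
pad ctr rel to lid ctr -0.05925514651969083
well~ [0.48623835 0.16707166 0.11      ]
block [ 0.56105787 -0.25061654  0.035     ]
[ 0.58343637 -0.25866157  0.03      ]
shift mm [ 352.3 -186.1  104.7] turn [0.    0.    0.337]
```

```bash
python3 - <<'E'
from h import *
print(ctrl.tip_reach)
go([.430,.1855,.36],down(-.2817+np.pi))
E
```

```text
0.1734
shift mm [ 467.1 -608.    44.7] turn [-0.     0.    -2.523]
```

```bash

python3 -m pendant '[[[0,29,-38,3,0,0,0],[0,58,-76,6,0,0,0],[0,88,-114,8,0,0,0],[0,117,-152,11,0,0,0],[0,117,-152,11,0,0,0]]]' 
python3 -m pendant '[[[0,29,-38,3,0,0,0],[0,58,-76,6,0,0,0],[0,88,-114,8,0,0,0],[0,117,-152,11,0,0,0],[0,117,-152,11,0,0,0]]]' 
python3 -m pendant '[[[0,29,-38,3,0,0,0],[0,58,-76,6,0,0,0],[0,88,-114,8,0,0,0],[0,117,-152,11,0,0,0],[0,117,-152,11,0,0,0]]]' 
python3 -m pendant '[[[0,29,-38,3,0,0,0],[0,58,-76,6,0,0,0],[0,88,-114,8,0,0,0],[0,117,-152,11,0,0,0],[0,117,-152,11,0,0,0]]]' 
python3 -m pendant '[[[0,0,0,0,0,0,-0.6],[0,0,0,0,0,0,-0.6],[0,0,0,0,0,0,-0.6],[0,0,0,0,0,0,-0.6],[0,0,0,0,0,0,-0.6]]]' 
python3 -m pendant '[[[0,0,0,0,0,0,-0.6],[0,0,0,0,0,0,-0.6],[0,0,0,0,0,0,-0.6],[0,0,0,0,0,0,-0.6],[0,0,0,0,0,0,-0.6]]]' 
python3 -m pendant '[[[0,0,0,0,0,0,-0.6],[0,0,0,0,0,0,-0.6],[0,0,0,0,0,0,-0.6],[0,0,0,0,0,0,-0.6],[0,0,0,0,0,0,-0.6]]]' 
python3 -m pendant '[[[0,0,0,0,0,0,-0.6],[0,0,0,0,0,0,-0.6],[0,0,0,0,0,0,-0.6],[0,0,0,0,0,0,-0.6],[0,0,0,0,0,0,-0.6]]]' 
python3 - <<'E'
from h import *
T,o=pose();print(o['time_s'],T.round(3),o['wrist_force'])
im=ctrl.camera('wrist')
cv2.imwrite('pics/w1.png',im[:,:,::-1])
go([.430,.1855,.36],down(-.2817+np.pi))
E
```

```text
time_s: 1.52
eef_pos: [0.2508, -0.3573, 0.393]
eef_rot: [-0.001, 0.986, 0.168, 0.0]
wrist_force: [-0.5, 0.1, 0.1]
opening: 0.301
grasp_force: 0.0
time_s: 1.93
eef_pos: [0.3105, -0.1753, 0.3825]
eef_rot: [-0.0, 0.986, 0.168, 0.0]
wrist_force: [0.9, -1.5, -0.3]
opening: -0.0
grasp_force: 0.0
time_s: 2.35
eef_pos: [0.3707, 0.0068, 0.3719]
eef_rot: [-0.0, 0.986, 0.168, 0.001]
wrist_force: [0.5, -0.6, 0.2]
opening: -0.001
grasp_force: 0.0
time_s: 2.77
eef_pos: [0.4312, 0.1892, 0.3607]
eef_rot: [-0.0, 0.986, 0.169, 0.001]
wrist_force: [-0.3, 0.6, -0.5]
opening: -0.004
grasp_force: 0.0
time_s: 3.18
eef_pos: [0.4308, 0.186, 0.3607]
eef_rot: [0.0, 0.891, 0.454, 0.0]
wrist_force: [0.5, 0.9, -0.5]
opening: 0.002
grasp_force: 0.0
time_s: 3.6
eef_pos: [0.4308, 0.1858, 0.3608]
eef_rot: [0.0, 0.717, 0.697, 0.0]
wrist_force: [0.6, -1.0, -0.4]
opening: 0.004
grasp_force: 0.0
time_s: 4.02
eef_pos: [0.4308, 0.1858, 0.3608]
eef_rot: [0.0, 0.479, 0.878, 0.0]
wrist_force: [0.7, 0.6, -0.6]
opening: 0.002
grasp_force: 0.0
time_s: 4.43
eef_pos: [0.4308, 0.1858, 0.3608]
eef_rot: [0.0, 0.198, 0.98, 0.0]
wrist_force: [0.6, 0.5, -1.0]
opening: 0.002
grasp_force: 0.0
4.4333 [[-0.922  0.388  0.     0.431]
 [ 0.388  0.922  0.     0.186]
 [-0.     0.    -1.     0.361]
 [ 0.     0.     0.     1.   ]] [ 0.56601202  0.47073607 -0.95547542]
shift mm [ 0.6 -0.6  0.8] turn [ 0.     0.    -0.112]
```

View pics/w1.png

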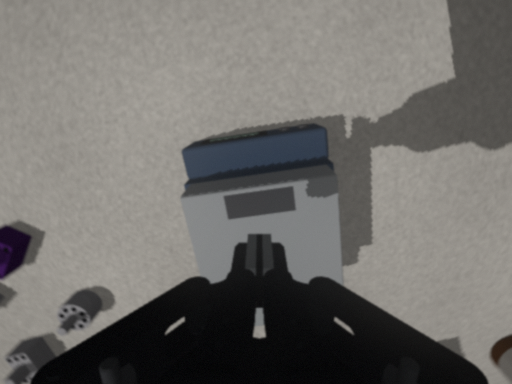

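The wrist view shows the pad centred at (260,202) and the lid's front edge running from (182,197) to (337,177). The closed fingers are at (259,238).

```bash
python3 - <<'E'
from h import *
a,b,p=[pix2w('wrist',u,.11) for u in [(182.5,196),(336.5,176),(260,202.5)]]
print(a,b,np.linalg.norm(a-b),p)
d=a-b;yaw=np.arctan2(d[1],d[0]);print('edge yaw',yaw+np.pi/2,yaw-np.pi/2)
ex=np.array([np.cos(-.2817),np.sin(-.2817),0]);print((p-(a+b)/2)@ex)
# pad corners
c=[pix2w('wrist',u,.11) for u in [(224,196),(293,187),(296,209),(228,218)]];print(np.round(c,4),np.mean(c,0))
go([p[0],p[1],.30],down(-.2817+np.pi))
E
```

```text
[0.4007608  0.12687732 0.11      ] [0.43481309 0.25542903 0.11      ] 0.13298534733857265 [0.43211648 0.18657736 0.11      ]
edge yaw -0.2589445685804701 -3.4005372221702634
0.015036749871730174
[[0.4146 0.1601 0.11  ]
 [0.4299 0.2181 0.11  ]
 [0.45   0.2135 0.11  ]
 [0.4348 0.1546 0.11  ]] [0.4322977 0.1865734 0.11     ]
shift mm [-0.9  1.2 60.8] turn [ 0.     0.    -0.112]
```

```bash

python3 -m pendant '[[[0,-1,1,35,0,0,-0.11],[0,-1,1,60,0,0,-0.11],[0,-1,1,70,0,0,-0.11],[0,-1,1,73,0,0,-0.11],[0,-1,1,73,0,0,-0.11]]]'
python3 -m pendant '[[[0,0,0,1,0,0,0],[0,0,0,2,0,0,0],[0,0,0,3,0,0,0],[0,0,0,3,0,0,0]]]'
python3 -m pendant '[[[0,0,0,1,0,0,0],[0,0,0,2,0,0,0],[0,0,0,2,0,0,0]]]'
```

```text
time_s: 4.9
eef_pos: [0.4321, 0.1863, 0.2874]
eef_rot: [-0.001, 0.148, 0.989, -0.0]
wrist_force: [-0.6, -1.1, 0.5]
opening: 0.002
grasp_force: 0.0
time_s: 5.23
eef_pos: [0.4324, 0.1864, 0.2854]
eef_rot: [0.001, 0.147, 0.989, 0.0]
wrist_force: [0.1, 0.2, -0.1]
opening: 0.001
grasp_force: 0.0
time_s: 5.48
eef_pos: [0.4322, 0.1864, 0.2831]
eef_rot: [0.0, 0.147, 0.989, 0.0]
wrist_force: [-1.6, 0.3, 5.0]
opening: 0.001
grasp_force: 2.1
```

```bash

python3 -m pendant '[[[0,0,0,1,0,0,0],[0,0,0,2,0,0,0],[0,0,0,2,0,0,0]]]'
python3 -m pendant '[[[0,0,0,0.7,0,0,0],[0,0,0,1,0,0,0],[0,0,0,1,0,0,0]]]'
```

```text
time_s: 5.73
eef_pos: [0.4319, 0.1865, 0.2808]
eef_rot: [-0.0, 0.147, 0.989, 0.0]
wrist_force: [-2.7, 0.9, 5.2]
opening: -0.003
grasp_force: 2.7
time_s: 5.98
eef_pos: [0.4317, 0.1866, 0.2798]
eef_rot: [-0.001, 0.147, 0.989, 0.0]
wrist_force: [-4.3, 1.1, 6.5]
opening: -0.0
grasp_force: 3.2
```

```bash

python3 -m pendant '[[[0,0,0,0.5,0,0,0],[0,0,0,0.5,0,0,0]]]'
python3 -m pendant '[[[0,0,0,0.5,0,0,0],[0,0,0,0.5,0,0,0]]]'
```

```text
time_s: 6.15
eef_pos: [0.4317, 0.1866, 0.2793]
eef_rot: [-0.001, 0.147, 0.989, 0.0]
wrist_force: [-3.6, 2.2, 6.3]
opening: -0.004
grasp_force: 3.3
time_s: 6.32
eef_pos: [0.4317, 0.1866, 0.2788]
eef_rot: [-0.001, 0.147, 0.989, 0.0]
wrist_force: [-5.7, 1.2, 6.7]
opening: -0.005
grasp_force: 3.5
```

```bash

python3 -m pendant '[[[0,0,0,0.5,0,0,0],[0,0,0,0.5,0,0,0]]]'
python3 -m pendant '[[[0,0,0,0.5,0,0,0],[0,0,0,0.5,0,0,0]]]'
```

```text
time_s: 6.48
eef_pos: [0.4317, 0.1866, 0.2786]
eef_rot: [-0.001, 0.147, 0.989, 0.0]
wrist_force: [-5.7, 1.4, 9.1]
opening: 0.002
grasp_force: 4.8
time_s: 6.65
eef_pos: [0.4316, 0.1867, 0.2783]
eef_rot: [-0.001, 0.147, 0.989, 0.0]
wrist_force: [-7.2, 0.9, 11.1]
opening: 0.001
grasp_force: 6.1
```

```bash

python3 -m pendant '[[[0,0,0,-6,0,0,0],[0,0,0,-40,0,0,0],[0,30,0,-65,0,0,0],[0,60,0,-80,0,0,0],[0,80,0,-90,0,0,0]]]'
python3 -m pendant '[[[0.6,30,0,-10,0,0,0],[0.6,30,0,-10,0,0,0],[0.6,30,0,-10,0,0,0],[0.6,30,0,-10,0,0,0],[0.6,30,0,-10,0,0,0]]]'
python3 - <<'E'
from h import *
cv2.imwrite('pics/x.png',ctrl.camera('scene')[:,:,::-1])
B=np.array([.565,-.252])
d=R.from_matrix
T,o=pose();print(T.round(3))
go([.46,-.252,.33],down(0))
E
```

```text
time_s: 7.07
eef_pos: [0.3543, 0.2099, 0.3693]
eef_rot: [0.001, 0.147, 0.989, 0.0]
wrist_force: [-0.9, -0.1, -0.5]
opening: -0.001
grasp_force: 0.0
time_s: 7.48
eef_pos: [0.3275, 0.218, 0.3773]
eef_rot: [-0.0, 0.147, 0.989, -0.0]
wrist_force: [0.6, -0.7, 0.5]
opening: 0.602
grasp_force: 0.0
[[-0.957  0.291 -0.001  0.328]
 [ 0.291  0.957 -0.     0.218]
 [ 0.001 -0.001 -1.     0.377]
 [ 0.     0.     0.     1.   ]]
shift mm [-263.7 -410.9   47.3] turn [-1.000e-03  1.000e-03  2.846e+00]
```

```bash
python3 - <<'E'
from h import *
go([.61,-.252,.37],down(np.pi-.05))
E
```

```text
shift mm [-407.2 -367.3    7.2] turn [-0.001 -0.001 -0.246]
```

```bash

python3 -m pendant '[[[0.6,-20,-36,0,0,0,0],[0.6,-40,-72,0,0,0,0],[0.6,-60,-108,0,0,0,0],[0.6,-80,-144,0,0,0,0],[0.6,-100,-180,0,0,0,0]]]'
python3 -m pendant '[[[0.6,-20,-36,0,0,0,0],[0.6,-39,-71,0,0,0,0],[0.6,-75,-87,0,0,0,0],[0.6,-111,-103,1,0,0,0],[0.6,-140,-114,2,0,0,0]]]'
python3 -m pendant '[[[0.6,-36,-16,2,0,0,-0.05],[0.6,-72,-32,3,0,0,-0.1],[0.6,-108,-48,4,0,0,-0.15],[0.6,-144,-62,5,0,0,-0.2],[0.6,-167,-73,5,0,0,-0.246]]]'
python3 -m pendant '[[[0.6,0,0,0,0,0,0],[0.6,0,0,0,0,0,0]]]'
python3 - <<'E'
from h import *
T,o=pose();print(T.round(4))
im=ctrl.camera('wrist');print([(d['point'][0]*512,d['point'][1]*384,d['confidence']) for d in ctrl.boxes_of('wrist','block_mid')])
s=ctrl.camera('scene')
cv2.imwrite('pics/w2.png',np.hstack([im,s[90:300,150:420][:, :]] if 0 else [im])[:,:,::-1])
cv2.imwrite('pics/s2.png',s[:,:,::-1])
print('block px guess',proj('wrist',[.563,-.252,.03]))
E
```

```text
time_s: 7.95
eef_pos: [0.3705, 0.0147, 0.3774]
eef_rot: [-0.0, 0.147, 0.989, 0.0]
wrist_force: [1.9, 0.6, 0.0]
opening: 0.603
grasp_force: 0.0
time_s: 8.37
eef_pos: [0.4726, -0.1365, 0.3749]
eef_rot: [-0.0, 0.149, 0.989, -0.0]
wrist_force: [0.1, -0.4, 1.0]
opening: 0.599
grasp_force: 0.0
time_s: 8.78
eef_pos: [0.6116, -0.2544, 0.3685]
eef_rot: [-0.001, 0.024, 1.0, 0.0]
wrist_force: [-0.2, -0.5, -0.4]
opening: 0.6
grasp_force: 0.0
time_s: 8.95
eef_pos: [0.61, -0.2529, 0.3683]
eef_rot: [-0.001, 0.026, 1.0, 0.001]
wrist_force: [-0.9, 0.9, 0.1]
opening: 0.601
grasp_force: 0.0
[[-0.9987  0.051  -0.0026  0.61  ]
 [ 0.051   0.9987  0.0017 -0.2529]
 [ 0.0027  0.0016 -1.      0.3683]
 [ 0.      0.      0.      1.    ]]
[(164.096, 267.4176, 0.97), (211.5072, 215.1936, 0.65), (255.7952, 137.5104, 0.57)]
block px guess [255.30726711 135.98051644]
```

View pics/w2.png

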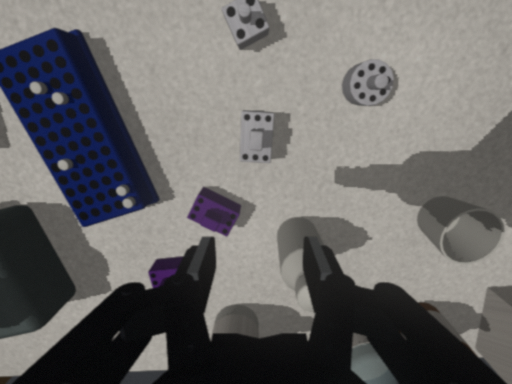

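The wrist view shows the aluminium block at (257,136), with the square insert at (245,22), the round insert at (371,82), and purple blocks at (213,210) and (163,270). I'll check it in a close crop.

```bash
python3 - <<'E'
import cv2,numpy as np
a=cv2.imread('pics/w2.png')[95:180,220:300]; s=cv2.imread('pics/s2.png')[100:290,150:410]
cv2.imwrite('pics/c2.png',np.hstack([cv2.resize(a,(480,510),interpolation=cv2.INTER_CUBIC),cv2.resize(s,(320,510))]))
E
```

```text
(no output)
```

View pics/c2.png

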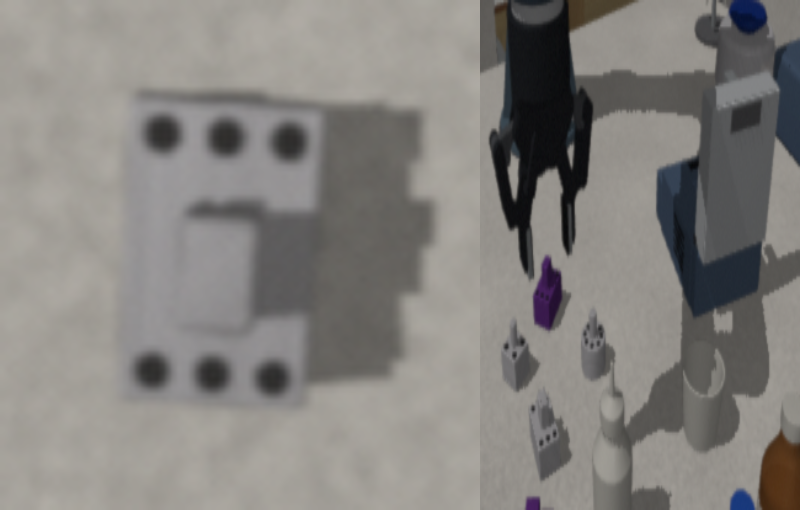

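The crop confirms the choice: a rectangular aluminium block with a rectangular grip. Its holes are at crop (160,134), (289,142), (273,378) and (151,370). The scene part shows the lid upright.

```bash
python3 - <<'E'
from h import *
f=lambda p:(220-.42+p[0]/6,95-.42+p[1]/6)
H=[pix2w('wrist',f(p),.032) for p in [(160,134),(289,142),(273,378),(151,370)]]
G=[pix2w('wrist',f(p),.056) for p in [(185,214),(255,218),(249,332),(180,323)]]
h=np.mean(H,0);g=np.mean(G,0);print(h,g)
print([np.linalg.norm(H[i]-H[i-1]).round(4) for i in range(4)],[np.linalg.norm(G[i]-G[i-1]).round(4) for i in range(4)])
v=(H[0]-H[3])+(H[1]-H[2]);print('long axis yaw',np.arctan2(v[1],v[0]))
v=(G[0]-G[3])+(G[1]-G[2]);print('grip yaw',np.arctan2(v[1],v[0]))
v=(H[1]-H[0])+(H[2]-H[3]);print('short axis yaw',np.arctan2(v[1],v[0])-np.pi/2)
E
```

```text
[ 0.56470112 -0.25135466  0.032     ] [ 0.56400742 -0.25122112  0.056     ]
[np.float64(0.0437), np.float64(0.0237), np.float64(0.0438), np.float64(0.0235)] [np.float64(0.0187), np.float64(0.012), np.float64(0.0196), np.float64(0.0122)]
long axis yaw 3.034510806176618
grip yaw 3.038294632142993
short axis yaw -0.1129027055143208
```

```bash
python3 - <<'E'
from h import *
go([.562,-.251,.2095],down(3.034))
E
```

```text
shift mm [ 46.8  -2.7 160.4] turn [ 0.001 -0.002  0.058]
```

```bash

python3 -m pendant '[[[0.55,35,-2,0,0,0,0.058],[0.55,46.8,-2.7,30,0,-0.002,0.058],[0.55,46.8,-2.7,65,0,-0.002,0.058],[0.55,46.8,-2.7,95,0,-0.002,0.058],[0.55,46.8,-2.7,115,0,-0.002,0.058]]]'
python3 -m pendant '[[[0.55,0,0,20,0,0,0],[0.55,0,0,35,0,0,0],[0.55,0,0,43,0,0,0],[0.55,0,0,45.4,0,0,0],[0.55,0,0,45.4,0,0,0]]]'
python3 -m pendant '[[[0,0,0,0,0,0,0],[0,0,0,0,0,0,0],[0,0,0,0,0,0,0],[0,0,0,0,0,0,0],[0,0,0,0,0,0,0]]]'
python3 -m pendant '[[[0,0,0,0,0,0,0],[0,0,0,0,0,0,0],[0,0,0,0,0,0,0]]]'
python3 - <<'E'
from h import *
T,o=pose();print(T.round(4))
E
```

```text
time_s: 9.52
eef_pos: [0.561, -0.2501, 0.2533]
eef_rot: [-0.0, 0.053, 0.999, 0.001]
wrist_force: [0.2, -0.3, -0.8]
opening: 0.549
grasp_force: 0.0
time_s: 9.93
eef_pos: [0.5627, -0.2511, 0.2104]
eef_rot: [0.001, 0.053, 0.999, 0.0]
wrist_force: [-0.7, 0.7, -0.1]
opening: 0.551
grasp_force: 0.0
time_s: 10.35
eef_pos: [0.5634, -0.2519, 0.2117]
eef_rot: [0.002, 0.053, 0.999, -0.001]
wrist_force: [-0.7, -0.1, 6.6]
opening: 0.143
grasp_force: 62.3
time_s: 10.6
eef_pos: [0.5634, -0.2519, 0.2117]
eef_rot: [0.002, 0.053, 0.999, -0.001]
wrist_force: [-0.9, 0.4, 6.9]
opening: 0.146
grasp_force: 62.3
[[-9.943e-01  1.067e-01  3.700e-03  5.634e-01]
 [ 1.067e-01  9.943e-01 -1.300e-03 -2.519e-01]
 [-3.800e-03 -9.000e-04 -1.000e+00  2.117e-01]
 [ 0.000e+00  0.000e+00  0.000e+00  1.000e+00]]
```

```bash

python3 -m pendant '[[[0,0,0,-5,0,0,0],[0,0,0,-20,0,0,0],[0,0,0,-55,0,0,0],[0,0,0,-95,0,0,0],[0,0,0,-130,0,0,0]]]'
python3 -m pendant '[[[0,0,0,-30,0,0,0],[0,0,0,-58,0,0,0],[0,0,0,-58,0,0,0],[0,0,0,-58,0,0,0]]]'
python3 - <<'E'
from h import *
go([.4487,.0985,.40],down(np.pi-.275))
print(pose()[0].round(4))
E
```

```text
time_s: 11.02
eef_pos: [0.5622, -0.2512, 0.3413]
eef_rot: [0.0, 0.053, 0.999, 0.0]
wrist_force: [1.8, -0.4, -2.0]
opening: 0.143
grasp_force: 61.1
time_s: 11.35
eef_pos: [0.5627, -0.2516, 0.3999]
eef_rot: [0.002, 0.053, 0.999, -0.001]
wrist_force: [-0.1, -0.8, -3.4]
opening: 0.146
grasp_force: 61.1
shift mm [150.6 336.   -1.4] turn [-0.001  0.005  0.168]
[[-0.9943  0.1066  0.0048  0.5627]
 [ 0.1065  0.9943 -0.0021 -0.2516]
 [-0.005  -0.0016 -1.      0.3999]
 [ 0.      0.      0.      1.    ]]
```

```bash

python3 -m pendant '[[[0,15,34,0,0,0,0],[0,30,68,0,0,0,0],[0,45,102,0,0,0,0],[0,60,136,0,0,0,0],[0,75,168,0,0,0,0]]]'
python3 -m pendant '[[[0,15,34,0,0,0,0.04],[0,30,68,0,0,0.002,0.08],[0,45,102,0,0,0.005,0.12],[0,62,138,0,0,0.005,0.168],[0,75.6,168,-1.4,0,0.005,0.168]]]'
python3 -m pendant '[[[0,0,0,0,0,0,0],[0,0,0,0,0,0,0]]]'
python3 - <<'E'
from h import *
print(pose()[0].round(4))
im=ctrl.camera('wrist');cv2.imwrite('pics/w3.png',cv2.resize(im,(800,600),interpolation=cv2.INTER_CUBIC)[:,:,::-1])
E
```

```text
time_s: 11.77
eef_pos: [0.5042, -0.0746, 0.3951]
eef_rot: [-0.001, 0.054, 0.999, 0.001]
wrist_force: [0.6, 0.9, -3.0]
opening: 0.145
grasp_force: 61.1
time_s: 12.18
eef_pos: [0.4464, 0.1006, 0.3965]
eef_rot: [-0.004, 0.138, 0.99, 0.0]
wrist_force: [0.5, 0.1, -3.0]
opening: 0.147
grasp_force: 61.1
time_s: 12.35
eef_pos: [0.4473, 0.1001, 0.3972]
eef_rot: [-0.003, 0.135, 0.991, -0.0]
wrist_force: [-0.2, -0.5, -3.8]
opening: 0.146
grasp_force: 61.1
[[-9.635e-01  2.676e-01 -6.800e-03  4.473e-01]
 [ 2.676e-01  9.635e-01  8.000e-04  1.001e-01]
 [ 6.800e-03 -1.000e-03 -1.000e+00  3.972e-01]
 [ 0.000e+00  0.000e+00  0.000e+00  1.000e+00]]
```

View pics/w3.png

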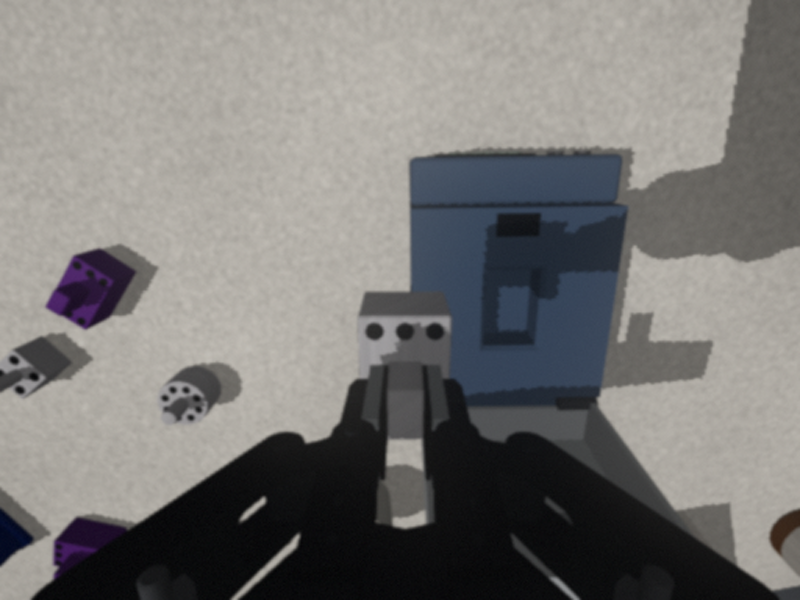

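The wrist view (800x600) shows the open warmer, with the latch at (518,225), the well mouth roughly (482..538, 266..347), and the step edge from (411,206) to (627,206). The block is held level, with front holes at (374,331), (404,331) and (434,331).

```bash
cat >> h.py <<'E'
def tocam(P):
    t=ctrl.camera_params('wrist')['tool_from_camera'];m=ctrl.camera_params('wrist')['mtx']
    p=(np.asarray(P)-t[:3,3])@t[:3,:3]@m.T;return p[...,:2]/p[...,2:]
E
python3 - <<'E'
from h import *
k=800/512
print('holes pred',((tocam([[-.001+.022,s*.01175,.1797] for s in(-1,0,1)])+.5)*k).round(1))
f=lambda p:(p[0]/k-.5,p[1]/k-.5)
a,b=[pix2w('wrist',f(p),.07) for p in[(411.5,206),(627,206)]];print('deck front',a,b,np.linalg.norm(a-b))
d=b-a;yaw=np.arctan2(d[1],d[0])-np.pi/2;print('yaw',yaw)
l=pix2w('wrist',f((518.5,225)),.07);print('latch',l)
ex=np.array([np.cos(yaw),np.sin(yaw),0]);ey=np.array([-ex[1],ex[0],0])
w=l+.063*ex;print('well from latch',w,'from deck edge mid y off',(w-(a+b)/2)@ey,'front edge x',(a-w)@ex)
im=cv2.imread('pics/w3.png')
for hx,hy,c in[(.03,.02,(0,255,0)),(.033,.023,(0,255,255))]:
    P=[w+sx*hx*ex+sy*hy*ey for sx,sy in[(1,1),(1,-1),(-1,-1),(-1,1)]]
    q=((proj('wrist',P)+.5)*k);print(q.round(0).tolist())
    cv2.polylines(im,[np.round((q-[440,180])*4).astype(int)],True,c) if 0 else None
    S=q
c=cv2.resize(im[180:380,440:640],None,fx=3,fy=3,interpolation=cv2.INTER_CUBIC)
c=cv2.convertScaleAbs(c,alpha=2.2)
cv2.polylines(c,[np.round((S-[440,180])*3).astype(int)],True,(0,255,255))
cv2.imwrite('pics/c3.png',c)
E
```

```text
holes pred [[373.7 330. ]
 [404.4 330. ]
 [435.1 330. ]]
deck front [0.39711501 0.11750195 0.07      ] [0.4372563  0.26083673 0.07      ] 0.14884953130003586
yaw -0.27305753850982417
latch [0.4299206  0.18624983 0.07      ]
well from latch [0.49058651 0.16926019 0.07      ] from deck edge mid y off 0.0006229856440695854 front edge x -0.07605045389914633
[[534.0, 346.0], [482.0, 346.0], [487.0, 271.0], [542.0, 271.0]]
[[538.0, 350.0], [478.0, 350.0], [483.0, 267.0], [547.0, 267.0]]
```

View pics/c3.png

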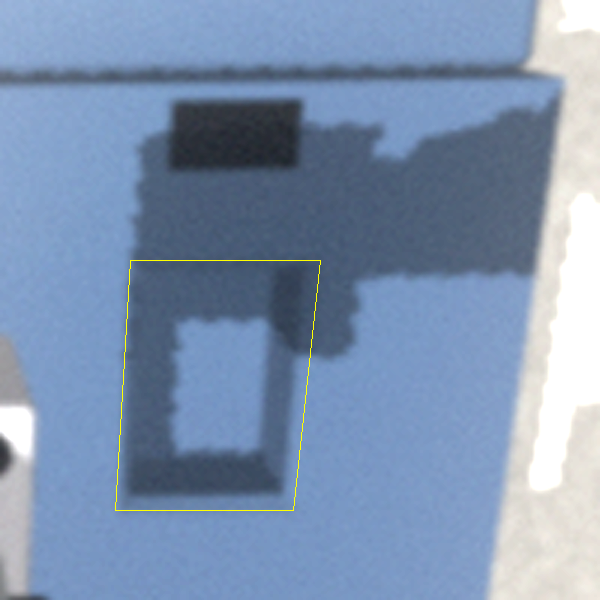

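The zoom (3x, origin (440,180)) shows the well's inner lip: bottom edge at row 493, left bottom corner at (130,493) and right bottom corner at (282,493). The yellow chamfer outline is about 1 px low.

```bash
python3 - <<'E'
from h import *
k=800/512;yaw=-.273
ex=np.array([np.cos(yaw),np.sin(yaw),0]);ey=np.array([-ex[1],ex[0],0])
w=np.array([.4906,.1693,.067])
P=[w+sx*.03*ex+sy*.02*ey for sx,sy in[(1,1),(1,-1),(-1,-1),(-1,1)]]
print((((proj('wrist',P)+.5)*k-[440,180])*3).round(0).tolist())
f=lambda p:((p[0]/3+440)/k-.5,(p[1]/3+180)/k-.5)
c=[pix2w('wrist',f(p),.067) for p in[(282,493),(130,493)]]
m=np.mean(c,0);print('well est',m-.03*ex,np.linalg.norm(c[0]-c[1]))
E
```

```text
[[280.0, 495.0], [125.0, 494.0], [139.0, 269.0], [303.0, 269.0]]
well est [0.49044484 0.17027922 0.067     ] 0.03934795203596974
```

```bash
python3 - <<'E'
from h import *
go([.4892,.1702,.297],down(np.pi-.273))
E
```

```text
shift mm [-21.2  79.8 100.3] turn [-0.001 -0.006  0.   ]
```

```bash

python3 -m pendant '[[[0,-10,35,0,0,-0.006,0],[0,-21.2,70,0,0,-0.006,0],[0,-21.2,79.8,20,0,-0.006,0],[0,-21.2,79.8,50,0,-0.006,0],[0,-21.2,79.8,80,0,-0.006,0]]]'
python3 -m pendant '[[[0,0,0,15,0,0,0],[0,0,0,20,0,0,0],[0,0,0,20,0,0,0],[0,0,0,20,0,0,0]]]'
python3 - <<'E'
from h import *
print(pose()[0].round(4))
go([.4892,.1702,.2537],down(np.pi-.273))
E
```

```text
time_s: 12.82
eef_pos: [0.4914, 0.169, 0.3179]
eef_rot: [0.002, 0.137, 0.991, -0.0]
wrist_force: [0.1, -0.1, -3.4]
opening: 0.145
grasp_force: 61.1
time_s: 13.15
eef_pos: [0.4912, 0.1688, 0.2995]
eef_rot: [0.001, 0.138, 0.99, -0.0]
wrist_force: [-0.1, -0.6, -2.1]
opening: 0.145
grasp_force: 61.1
[[-9.621e-01  2.727e-01  2.900e-03  4.912e-01]
 [ 2.727e-01  9.621e-01 -1.000e-03  1.688e-01]
 [-3.000e-03 -2.000e-04 -1.000e+00  2.995e-01]
 [ 0.000e+00  0.000e+00  0.000e+00  1.000e+00]]
shift mm [ 2.4  0.8 45.8] turn [-0.     0.003 -0.003]
```

```bash

python3 -m pendant '[[[0,2.4,0.8,0,0,0,0],[0,2.4,0.8,6,0,0,0],[0,2.4,0.8,12,0,0,0],[0,2.4,0.8,15,0,0,0],[0,2.4,0.8,15,0,0,0]]]'
python3 -m pendant '[[[0,0,0,2,0,0,0],[0,0,0,4,0,0,0],[0,0,0,6,0,0,0],[0,0,0,8,0,0,0],[0,0,0,8,0,0,0]]]'
python3 - <<'E'
from h import *
go([.4892,.1702,.2537],down(np.pi-.273))
E
```

```text
time_s: 13.57
eef_pos: [0.488, 0.1711, 0.2835]
eef_rot: [0.001, 0.137, 0.991, -0.0]
wrist_force: [-0.3, 0.2, -2.6]
opening: 0.145
grasp_force: 61.2
time_s: 13.98
eef_pos: [0.4883, 0.1711, 0.2759]
eef_rot: [0.001, 0.137, 0.991, -0.0]
wrist_force: [0.1, -0.4, -2.4]
opening: 0.15
grasp_force: 61.2
shift mm [-1.  -0.6 22.2] turn [-0.     0.002 -0.002]
```

```bash

python3 -m pendant '[[[0,-0.8,-0.4,0,0,0,0],[0,-0.8,-0.4,2,0,0,0],[0,-0.8,-0.4,4,0,0,0],[0,-0.8,-0.4,6,0,0,0],[0,-0.8,-0.4,6,0,0,0]]]'
python3 -m pendant '[[[0,0,0,2,0,0,0],[0,0,0,4,0,0,0],[0,0,0,6,0,0,0],[0,0,0,8,0,0,0],[0,0,0,8,0,0,0]]]'
```

```text
time_s: 14.4
eef_pos: [0.489, 0.1705, 0.2698]
eef_rot: [0.001, 0.137, 0.991, -0.0]
wrist_force: [0.0, -0.1, -3.0]
opening: 0.146
grasp_force: 61.2
time_s: 14.82
eef_pos: [0.4889, 0.1705, 0.2618]
eef_rot: [0.001, 0.137, 0.991, -0.0]
wrist_force: [0.8, 0.4, -2.6]
opening: 0.147
grasp_force: 61.2
```

```bash

python3 -m pendant '[[[0,0,0,2,0,0,0],[0,0,0,4,0,0,0],[0,0,0,5,0,0,0],[0,0,0,5,0,0,0]]]'
```

```text
time_s: 15.15
eef_pos: [0.489, 0.1705, 0.257]
eef_rot: [0.001, 0.137, 0.991, -0.0]
wrist_force: [0.5, 0.1, -2.0]
opening: 0.146
grasp_force: 61.2
```

No contact yet; about 3 mm still to go.

```bash

python3 -m pendant '[[[0,0,0,1,0,0,0],[0,0,0,2,0,0,0],[0,0,0,2.5,0,0,0],[0,0,0,2.5,0,0,0]]]'
python3 -m pendant '[[[0,0,0,0.7,0,0,0],[0,0,0,0.7,0,0,0],[0,0,0,0.7,0,0,0]]]'
```

```text
time_s: 15.48
eef_pos: [0.4891, 0.1705, 0.2547]
eef_rot: [0.001, 0.137, 0.991, -0.0]
wrist_force: [-0.0, -0.1, -3.3]
opening: 0.149
grasp_force: 61.2
time_s: 15.73
eef_pos: [0.4892, 0.1705, 0.2541]
eef_rot: [0.001, 0.137, 0.991, -0.0]
wrist_force: [-0.8, -0.4, -3.0]
opening: 0.146
grasp_force: 61.2
```

```bash

python3 -m pendant '[[[0,0,0,0.8,0,0,0],[0,0,0,0.8,0,0,0],[0,0,0,0.8,0,0,0]]]'
python3 -m pendant '[[[0,0,0,0.8,0,0,0],[0,0,0,0.8,0,0,0],[0,0,0,0.8,0,0,0]]]'
```

```text
time_s: 15.98
eef_pos: [0.4893, 0.1705, 0.2537]
eef_rot: [0.002, 0.137, 0.991, -0.0]
wrist_force: [-2.2, -2.0, 1.7]
opening: 0.145
grasp_force: 61.6
time_s: 16.23
eef_pos: [0.4893, 0.1705, 0.2537]
eef_rot: [0.002, 0.137, 0.991, -0.0]
wrist_force: [-4.5, -0.8, 9.4]
opening: 0.144
grasp_force: 62.8
```

The block has bottomed at exactly the predicted height. Releasing and retreating upward.

```bash

python3 -m pendant '[[[0.4,0,0,-1.0,0,0,0],[0.4,0,0,-1.0,0,0,0],[0.4,0,0,-1,0,0,0],[0.4,0,0,-1,0,0,0],[0.4,0,0,-1,0,0,0]]]'
python3 -m pendant '[[[0.4,0,0,-10,0,0,0],[0.4,0,0,-25,0,0,0],[0.4,0,0,-50,0,0,0],[0.4,0,0,-85,0,0,0],[0.4,0,0,-120,0,0,0]]]'
python3 -m pendant '[[[0,20,0,-30,0,0,0],[0,50,0,-45,0,0,0],[0,80,0,-45,0,0,0],[0,80,0,-45,0,0,0],[0,80,0,-45,0,0,0]]]'
python3 - <<'E'
from h import *
T,o=pose();print(T.round(4))
w=ctrl.camera('wrist');s=ctrl.camera('scene');t=ctrl.camera('top')
z=lambda a:cv2.resize(a,(400,300),interpolation=cv2.INTER_CUBIC)
cv2.imwrite('pics/c4.png',np.vstack([np.hstack([z(w),z(s[100:220,260:420])]),np.hstack([z(t[90:270,90:330]),z(s)])])[:,:,::-1])
E
```

```text
time_s: 16.65
eef_pos: [0.4892, 0.1705, 0.2534]
eef_rot: [0.002, 0.137, 0.991, -0.0]
wrist_force: [-0.2, 0.5, -0.2]
opening: 0.398
grasp_force: 0.0
time_s: 17.07
eef_pos: [0.4883, 0.1705, 0.3747]
eef_rot: [0.001, 0.137, 0.991, -0.0]
wrist_force: [1.2, 0.3, 1.1]
opening: 0.403
grasp_force: 0.0
time_s: 17.48
eef_pos: [0.4107, 0.1927, 0.4194]
eef_rot: [0.002, 0.136, 0.991, 0.0]
wrist_force: [0.4, -0.1, -0.3]
opening: -0.0
grasp_force: 0.0
[[-9.629e-01  2.699e-01  4.900e-03  4.107e-01]
 [ 2.699e-01  9.629e-01 -5.000e-04  1.927e-01]
 [-4.900e-03  8.000e-04 -1.000e+00  4.194e-01]
 [ 0.000e+00  0.000e+00  0.000e+00  1.000e+00]]
```

View pics/c4.png

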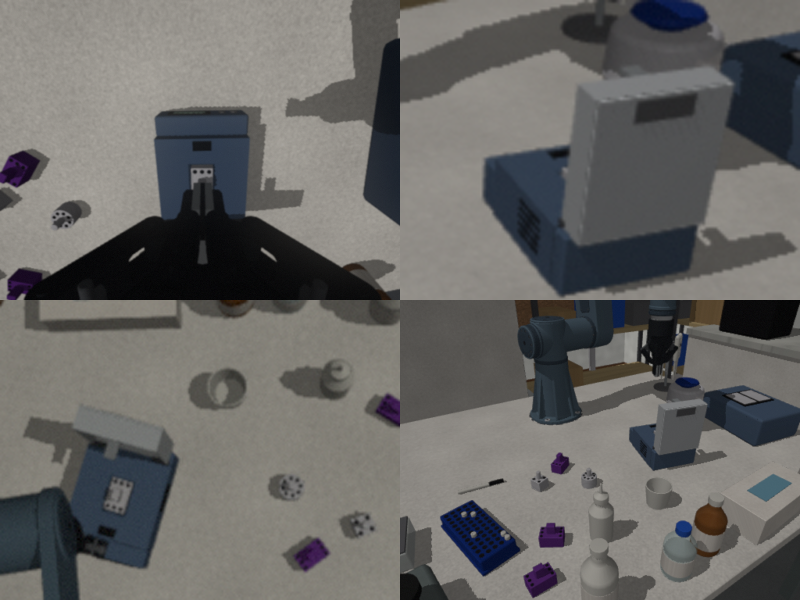

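The block is seated in the well, the lid is upright, and the bystanders haven't moved. Next is closing from behind the lid.

```bash
python3 - <<'E'
from h import *
go([.640,.128,.445],down(np.pi-.273))
yaw=-.273;ex=np.array([np.cos(yaw),np.sin(yaw)])
th=np.concatenate([np.linspace(1.6,.12,36)])
r=np.interp(th,[0,1.6],[.144,.128])
X=.075-r*np.cos(th)+.04*np.sin(th)+.011; Z=.07+r*np.sin(th)+.04*np.cos(th)
print('start X,Z',X[0],Z[0])
dx=-(X-X[0])*1000;dz=-(Z-Z[0])*1000
for k in range(0,35,5):
    print([(round(dx[k+j]-dx[k],1),round(dz[k+j]-dz[k],1)) for j in range(1,6)], 'abs X %.4f TCPz %.4f'%(X[k+5],Z[k+5]+.1734), 'xy',np.round([.4905,.1698]+X[k+5]*ex,4))
E
```

```text
shift mm [-2.366e+02  1.000e-01 -2.580e+01] turn [-0.     0.003 -0.002]
start X,Z 0.12972048297622518 0.1967774402972611
[(np.float64(5.4), np.float64(-2.2)), (np.float64(10.9), np.float64(-4.1)), (np.float64(16.5), np.float64(-5.8)), (np.float64(22.2), np.float64(-7.2)), (np.float64(28.0), np.float64(-8.4))] abs X 0.1018 TCPz 0.3786 xy [0.5885 0.1424]
[(np.float64(5.8), np.float64(-1.0)), (np.float64(11.7), np.float64(-1.7)), (np.float64(17.6), np.float64(-2.1)), (np.float64(23.6), np.float64(-2.3)), (np.float64(29.5), np.float64(-2.2))] abs X 0.0722 TCPz 0.3809 xy [0.56   0.1503]
[(np.float64(6.0), np.float64(0.3)), (np.float64(12.0), np.float64(0.9)), (np.float64(17.9), np.float64(1.7)), (np.float64(23.8), np.float64(2.9)), (np.float64(29.7), np.float64(4.2))] abs X 0.0425 TCPz 0.3766 xy [0.5314 0.1583]
[(np.float64(5.8), np.float64(1.6)), (np.float64(11.6), np.float64(3.5)), (np.float64(17.4), np.float64(5.6)), (np.float64(23.0), np.float64(8.0)), (np.float64(28.5), np.float64(10.7))] abs X 0.0139 TCPz 0.3660 xy [0.5039 0.166 ]
[(np.float64(5.4), np.float64(2.9)), (np.float64(10.8), np.float64(6.0)), (np.float64(16.0), np.float64(9.4)), (np.float64(21.0), np.float64(12.9)), (np.float64(25.9), np.float64(16.8))] abs X -0.0120 TCPz 0.3492 xy [0.479 0.173]
[(np.float64(4.8), np.float64(4.0)), (np.float64(9.3), np.float64(8.3)), (np.float64(13.8), np.float64(12.7)), (np.float64(18.0), np.float64(17.4)), (np.float64(22.0), np.float64(22.2))] abs X -0.0340 TCPz 0.3270 xy [0.4577 0.179 ]
[(np.float64(3.8), np.float64(5.0)), (np.float64(7.5), np.float64(10.2)), (np.float64(10.9), np.float64(15.6)), (np.float64(14.0), np.float64(21.1)), (np.float64(17.0), np.float64(26.8))] abs X -0.0510 TCPz 0.3002 xy [0.4414 0.1835]
```

```bash

python3 -m pendant '[[[0,-20,0,-26,0,0.003,0],[0,-55,0,-26,0,0.003,0],[0,-95,0,-26,0,0.003,0],[0,-135,0,-26,0,0.003,0],[0,-170,0,-26,0,0.003,0]]]'
python3 -m pendant '[[[0,-35,0,0,0,0,0],[0,-67,0,0,0,0,0],[0,-67,0,0,0,0,0],[0,-67,0,25,0,0,0],[0,-67,0,55,0,0,0]]]'
python3 -m pendant '[[[0,0,0,20,0,0,0],[0,0,0,20,0,0,0],[0,0,0,20,0,0,0]]]'
python3 - <<'E'
from h import *
print(pose()[1]['eef_pos']); yaw=-.273;X=.1297
go([.4905+X*np.cos(yaw),.1698+X*np.sin(yaw),.3702],down(np.pi-.273))
E
```

```text
time_s: 18.05
eef_pos: [0.5782, 0.1447, 0.444]
eef_rot: [-0.0, 0.138, 0.99, -0.0]
wrist_force: [0.2, -0.2, -0.1]
opening: 0.002
grasp_force: 0.0
time_s: 18.47
eef_pos: [0.6419, 0.1269, 0.3906]
eef_rot: [0.002, 0.138, 0.99, 0.0]
wrist_force: [0.5, 0.3, -0.7]
opening: -0.001
grasp_force: 0.0
time_s: 18.72
eef_pos: [0.6398, 0.1275, 0.3678]
eef_rot: [-0.002, 0.137, 0.991, -0.0]
wrist_force: [0.3, -0.5, 0.5]
opening: -0.002
grasp_force: 0.0
[0.63983157 0.12753232 0.3678388 ]
shift mm [25.5  0.4 -2.3] turn [-0.001 -0.004 -0.002]
```

```bash

python3 -m pendant '[[[0,8,0,-1,0,0,0],[0,14,0,-2,0,0,0],[0,19,0,-2.3,0,0,0],[0,23,0,-2.3,0,0,0],[0,25.5,0.4,-2.3,0,0,0]]]'
python3 -m pendant '[[[0,5.4,0,-2.2,0,0,0],[0,10.9,0,-4.1,0,0,0],[0,16.5,0,-5.8,0,0,0],[0,22.2,0,-7.2,0,0,0],[0,28,0,-8.4,0,0,0]]]'
```

```text
time_s: 19.13
eef_pos: [0.6148, 0.1357, 0.3735]
eef_rot: [0.001, 0.137, 0.991, 0.0]
wrist_force: [1.2, -0.3, 0.5]
opening: 0.001
grasp_force: 0.8
time_s: 19.55
eef_pos: [0.5878, 0.1431, 0.3807]
eef_rot: [0.0, 0.137, 0.991, -0.0]
wrist_force: [1.6, -0.0, -0.9]
opening: 0.001
grasp_force: 0.6
```

```bash

python3 -m pendant '[[[0,5.8,0,-0.5,0,0,0],[0,11.7,0,-1,0,0,0],[0,17.6,0,-1,0,0,0],[0,23.6,0,-1,0,0,0],[0,29.5,0,-0.5,0,0,0]]]'
python3 -m pendant '[[[0,6,0,0.3,0,0,0],[0,12,0,0.9,0,0,0],[0,18,0,1.7,0,0,0],[0,23.8,0,2.9,0,0,0],[0,29.7,0,4.2,0,0,0]]]'
```

```text
time_s: 19.97
eef_pos: [0.5594, 0.1511, 0.3811]
eef_rot: [0.0, 0.137, 0.991, -0.0]
wrist_force: [1.1, -1.1, 0.5]
opening: -0.001
grasp_force: 0.8
time_s: 20.38
eef_pos: [0.5308, 0.1592, 0.3767]
eef_rot: [-0.0, 0.137, 0.991, 0.0]
wrist_force: [1.4, -1.5, 0.8]
opening: 0.002
grasp_force: 0.5
```

```bash

python3 -m pendant '[[[0,5.8,0,1.6,0,0,0],[0,11.6,0,3.5,0,0,0],[0,17.4,0,5.6,0,0,0],[0,23,0,8,0,0,0],[0,28.5,0,10.7,0,0,0]]]'
python3 - <<'E'
from h import *
o=pose()[1];print(o['eef_pos'],o['wrist_force'])
cv2.imwrite('pics/s5.png',cv2.resize(ctrl.camera('scene')[80:230,240:440],(400,300))[:,:,::-1])
E
```

```text
time_s: 20.8
eef_pos: [0.5034, 0.1669, 0.3659]
eef_rot: [0.0, 0.137, 0.991, -0.0]
wrist_force: [1.8, -1.0, 0.6]
opening: 0.001
grasp_force: 0.5
[0.5034023  0.16689377 0.36591376] [ 1.80055064 -1.03559429  0.55742919]
```

View pics/s5.png

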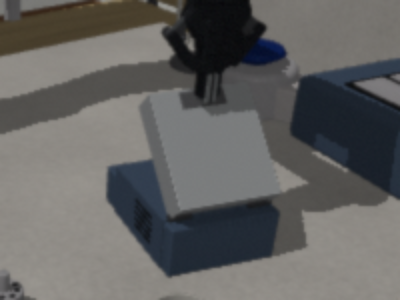

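The lid is half shut, with the fingertips on its pad at about (210,95), and the arm is on plan. I'll continue.

```bash

python3 -m pendant '[[[0,5.4,0,2.9,0,0,0],[0,10.8,0,6,0,0,0],[0,16,0,9.4,0,0,0],[0,21,0,12.9,0,0,0],[0,25.9,0,16.8,0,0,0]]]'
python3 -m pendant '[[[0,4.8,0,4,0,0,0],[0,9.3,0,8.3,0,0,0],[0,13.8,0,12.7,0,0,0],[0,18,0,17.4,0,0,0],[0,22,0,22.2,0,0,0]]]'
python3 - <<'E'
from h import *
yaw=-.273;X=-.034
go([.4905+X*np.cos(yaw),.1698+X*np.sin(yaw),.3270],down(np.pi-.273))
E
```

```text
time_s: 21.27
eef_pos: [0.4785, 0.1739, 0.349]
eef_rot: [-0.0, 0.137, 0.991, -0.0]
wrist_force: [0.6, -0.3, 0.6]
opening: 0.001
grasp_force: 0.5
time_s: 21.68
eef_pos: [0.4574, 0.1799, 0.3267]
eef_rot: [0.0, 0.137, 0.991, 0.0]
wrist_force: [1.4, -1.1, 0.6]
opening: -0.004
grasp_force: 0.5
shift mm [-0.6 -0.8 -0.3] turn [ 0.     0.    -0.002]
```

```bash

python3 -m pendant '[[[0,3.8,-0.8,5,0,0,0],[0,7.5,-0.8,10.2,0,0,0],[0,10,-0.8,14,0,0,0],[0,12,-0.8,17,0,0,0],[0,13,-0.8,19,0,0,0]]]'
python3 -m pendant '[[[0,1,0,2,0,0,0],[0,2,0,4,0,0,0],[0,3,0,6,0,0,0],[0,4,0,8,0,0,0],[0,4,0,8,0,0,0]]]'
```

```text
time_s: 22.1
eef_pos: [0.4447, 0.1825, 0.3076]
eef_rot: [-0.0, 0.137, 0.991, -0.0]
wrist_force: [-0.5, 0.1, 0.1]
opening: 0.001
grasp_force: 0.5
time_s: 22.52
eef_pos: [0.4411, 0.1836, 0.2997]
eef_rot: [-0.0, 0.137, 0.991, -0.0]
wrist_force: [-0.4, -0.9, 1.1]
opening: 0.001
grasp_force: 0.4
```

```bash

python3 -m pendant '[[[0,1,0,1.5,0,0,0],[0,1.5,0,3,0,0,0],[0,2,0,4.5,0,0,0],[0,2.5,0,6,0,0,0],[0,2.5,0,6,0,0,0]]]'
python3 -m pendant '[[[0,0.5,0,1.5,0,0,0],[0,1,0,3,0,0,0],[0,1.5,0,4.5,0,0,0],[0,1.5,0,6,0,0,0],[0,1.5,0,6,0,0,0]]]'
```

```text
time_s: 22.93
eef_pos: [0.4387, 0.1843, 0.2938]
eef_rot: [-0.0, 0.137, 0.991, 0.0]
wrist_force: [0.1, 0.1, 0.6]
opening: -0.0
grasp_force: 0.4
time_s: 23.35
eef_pos: [0.4371, 0.1848, 0.2878]
eef_rot: [-0.0, 0.137, 0.991, 0.0]
wrist_force: [-1.4, 1.0, 2.6]
opening: 0.001
grasp_force: 1.7
```

```bash

python3 -m pendant '[[[0,0.5,0,1,0,0,0],[0,1,0,2,0,0,0],[0,1.5,0,3,0,0,0],[0,2,0,4,0,0,0],[0,2,0,4,0,0,0]]]'
python3 -m pendant '[[[0,0.5,0,1,0,0,0],[0,1,0,2,0,0,0],[0,1,0,2,0,0,0]]]'
```

```text
time_s: 23.77
eef_pos: [0.4357, 0.1852, 0.2841]
eef_rot: [0.0, 0.137, 0.991, 0.0]
wrist_force: [0.5, -0.9, 3.4]
opening: -0.004
grasp_force: 1.5
time_s: 24.02
eef_pos: [0.4349, 0.1854, 0.2823]
eef_rot: [0.001, 0.137, 0.991, 0.0]
wrist_force: [2.2, -1.9, 3.4]
opening: -0.001
grasp_force: 1.6
```

```bash

python3 -m pendant '[[[0,0,0,1,0,0,0],[0,0,0,1.5,0,0,0],[0,0,0,1.5,0,0,0]]]'
python3 -m pendant '[[[0,0,0,0.6,0,0,0],[0,0,0,0.6,0,0,0]]]'
```

```text
time_s: 24.27
eef_pos: [0.4346, 0.1855, 0.2806]
eef_rot: [0.0, 0.137, 0.991, 0.0]
wrist_force: [2.0, -1.6, 3.4]
opening: 0.004
grasp_force: 1.8
time_s: 24.43
eef_pos: [0.4345, 0.1855, 0.28]
eef_rot: [-0.0, 0.137, 0.991, 0.0]
wrist_force: [0.7, -1.8, 4.2]
opening: -0.005
grasp_force: 2.3
```

```bash

python3 -m pendant '[[[0,0,0,0.6,0,0,0],[0,0,0,0.6,0,0,0]]]'
python3 -m pendant '[[[0,0,0,0.6,0,0,0],[0,0,0,0.6,0,0,0]]]'
```

```text
time_s: 24.6
eef_pos: [0.4344, 0.1855, 0.2794]
eef_rot: [-0.0, 0.137, 0.991, 0.0]
wrist_force: [0.4, -0.2, 5.0]
opening: 0.0
grasp_force: 2.5
time_s: 24.77
eef_pos: [0.4344, 0.1856, 0.2788]
eef_rot: [-0.0, 0.137, 0.991, 0.0]
wrist_force: [-0.4, -1.6, 7.2]
opening: -0.002
grasp_force: 3.3
```

```bash

python3 -m pendant '[[[0,0,0,0.5,0,0,0],[0,0,0,0.5,0,0,0]]]'
```

```text
time_s: 24.93
eef_pos: [0.4343, 0.1856, 0.2786]
eef_rot: [-0.0, 0.137, 0.991, 0.0]
wrist_force: [-1.8, -0.7, 9.5]
opening: -0.0
grasp_force: 4.6
```

```bash

python3 -m pendant '[[[0,0,0,0.5,0,0,0],[0,0,0,0.5,0,0,0],[0,0,0,0.5,0,0,0]]]'
python3 -m pendant '[[[0,0,0,-1.5,0,0,0],[0,0,0,-3,0,0,0],[0,0,0,-5,0,0,0],[0,0,0,-7,0,0,0],[0,0,0,-9,0,0,0]]]'
```

```text
time_s: 25.18
eef_pos: [0.4343, 0.1856, 0.2783]
eef_rot: [-0.0, 0.137, 0.991, -0.0]
wrist_force: [-3.9, -1.3, 11.7]
opening: 0.003
grasp_force: 5.8
time_s: 25.6
eef_pos: [0.4339, 0.1855, 0.2863]
eef_rot: [-0.001, 0.137, 0.991, -0.0]
wrist_force: [-0.3, -0.9, 0.4]
opening: 0.0
grasp_force: 0.0
```

```bash

python3 -m pendant '[[[0,0,0,-20,0,0,0],[0,0,0,-50,0,0,0],[0,0,0,-85,0,0,0],[0,20,0,-100,0,0,0],[0,50,0,-105,0,0,0]]]'
python3 -m pendant '[[[0,20,0,0,0,0,0],[0,20,0,0,0,0,0],[0,20,0,0,0,0,0],[0,20,0,0,0,0,0],[0,20,0,0,0,0,0]]]'
python3 -m pendant '[[[0,0,0,0,0,0,0],[0,0,0,0,0,0,0],[0,0,0,0,0,0,0],[0,0,0,0,0,0,0],[0,0,0,0,0,0,0]]]'
python3 - <<'E'
from h import *
s=ctrl.camera('scene');w=ctrl.camera('wrist')
cv2.imwrite('pics/s6.png',np.hstack([cv2.resize(s,(400,300)),cv2.resize(s[80:230,240:440],(400,300))])[:,:,::-1])
E
```

```text
time_s: 26.02
eef_pos: [0.3877, 0.1989, 0.3949]
eef_rot: [0.002, 0.138, 0.99, 0.001]
wrist_force: [-1.0, 0.0, 0.7]
opening: -0.001
grasp_force: 0.0
time_s: 26.43
eef_pos: [0.3676, 0.2043, 0.3915]
eef_rot: [-0.0, 0.137, 0.991, -0.0]
wrist_force: [0.3, -0.7, 0.3]
opening: 0.001
grasp_force: 0.0
time_s: 26.85
eef_pos: [0.3673, 0.2044, 0.3917]
eef_rot: [-0.0, 0.137, 0.991, -0.0]
wrist_force: [-0.2, 0.1, 0.6]
opening: -0.001
grasp_force: 0.0
```

View pics/s6.png

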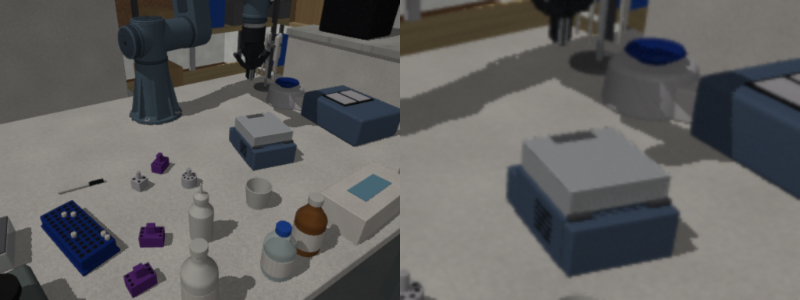

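The lid is flat and has stayed shut for over a second after release. The bystanders haven't moved, and the robot is clear of everything.

```bash
python3 -c "
from bench import ctrl
print(ctrl.hand_in())"
```

```text
the job is handed in; nothing more can be done
None
```

The job is handed in at about 27 s: I freed the lid with one light press (about 11 N), lowered the aluminium block until it touched the bottom of the well, and pressed the lid shut at about 12 N; it was still shut over a second after I let go, and nothing else on the bench was moved.

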